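Centre the egg cup on its stand

ROBOT

A 7-joint arm with a two-finger parallel gripper is mounted at the origin on a cart in front of the work surface, level with it; the furniture and walls round the work are solid. World frame = base frame: x ahead of the robot, y to its left, z up, the work surface at z = 0. Lengths are in m, angles in rad, forces in N, time in s.
With the tool pointing down it reaches from about 0.4 to 0.85 m from the base axis. Payload 4.5 kg.
Tool frame: the origin (TCP) lies at the centre of the arm's flange, where the gripper is bolted on; the fingertips stand 166 mm ahead of it and the grasp point (between the pads) lies 147 mm ahead of it (r.grip_depth is the distance from the TCP to the grasp point, in m); z points along the fingers, y is the line along which they close (so a half turn about z gives the same grasp; the last joint's range is limited). The gripper opens to 88 mm and grips with 3 to 60 N. Pads are 18 mm wide; open, the fingers measure 123 mm over their backs; the gripper's body (75 mm by 187 mm) begins 45 mm behind the grasp point.
Start: joints at [1.37, 0.689, -0.195, 1.565, 0.157, 0.902, -0.215], TCP at [0.145, -0.608, 0.405] pointing down, gripper open.
Joint ranges: [-3.01, 3.01], [-0.46, 2.08], [-1.47, 1.51], [0.13, 2.56], [-1, 4.14], [0.04, 2.09], [-2.66, 2.66]. Speed limits (rad/s): [2.57, 2.57, 3.14, 3.14, 3.14, 3.14, 3.14].

INTERFACE

Orientations are given as a unit quaternion [x, y, z, w].
In Python, from plant import status, cams, r, finder gives the robot as it stands.
- The arm moves only by the tool play_rows, never from a script. Its argument "rows" is a list of rows, each a list of 7 numbers: the opening in per cent of the stroke, from 0 (shut) to 100 (fully open), then the shift along the tool's x, y, z in m, then the turn, a rotation vector about the tool's x, y, z in degrees. A call has 1 to 8 rows; each row shifts and turns the commanded pose from where the row before left it, along the tool's axes as they then stand; what a row does not reach is not made up. A row lasts 1/8 s, in which the tool goes at most 62.5 mm and 10.7 degrees, less where a joint would pass 70% of its speed; a pose out of reach is approached as far as the arm can. A call with a gripper value outside its range is refused whole. The fingers move at their own pace and stop on an object; "grip_force" is the grip in N (left out, the last holds). Time passes only in rows, so rows that do not move let the fingers close. It gives the time, the measured TCP pose, the force, the opening and the grip force at its end, in the units of the state.
- status.get_state(): the state, without advancing time (a new reading comes with each control period).
- cams.snapshot(name): name is "scene" or "top" or "wrist"; returns the picture (480x640x3 uint8, red, green, blue); there is no depth.
- cams.camera_params(name): a dict with "vfov" (degrees; the focal length in pixels is half the picture's height over the tangent of half this angle, whatever the lens; pixels are square), "cx", "cy" (the principal point, pixels), "distortion" ([k1, k2, p1, p2, k3] as OpenCV has them; the pictures are not rectified), "R" (3x3) and "t" (3): a world point X has camera coordinates R X + t; the wrist camera has in their place "tool_from_camera" (4x4, takes a point from camera to tool coordinates, whose origin is the TCP and whose axes are the flange's). Camera axes: x right, y down, z forward; pixel columns grow to the right and rows downward; lengths in m; the calibration is good to about 2 mm. A picture is of the moment at which its call begins: read the wrist's pose just before it. camera_params takes no time and is no camera call.
- r.finish_job(): hands the job in; it is judged then, once.
Trained networks look in the newest picture that a camera, given by its name, has taken for a name from the list of things; names that differ only in an ending like _2 or _b are one class to them, and where a whole thing is asked for, a point or a joint stands for the part that bears it (a point fixed in the world has none). Each returns a list of dicts, best first, with "score" (0 to 1); they miss things now and then, are a little off and sometimes report something else, mostly with a low value. They report only what shows in the picture. A call takes as long as a camera call. They do not tell look-alikes from the thing itself.
- finder.spot_in(camera, label): "at" ([x, y, z] in m, in the coordinates of the camera as it stood for that picture, good to about 4 mm: the middle of the surface that is visible of it).
- finder.regions_of(camera, label): "mask" (480x640 bool, what is visible of it).
The state is a dict: "clock": time; "q": joint angles; "qd": joint speeds; "joint_torque": joint torques, N m; "tool_pos": TCP position; "eef_rot": TCP orientation; "contact_force": force on the tool from outside, world axes, zero at the start; "moment": the same for the moment, N m; "opening": opening from 0.0 (shut) to 1.0 (fully open); "finger_force": force on a finger pad.
Only numpy, scipy, OpenCV 4.12 (cv2) and the standard library are available. Lean on these libraries where they do the work, as an engineer would, in place of code of your own. Each camera call takes 0.05 s, during which the arm holds its last target. There are 200 camera calls.

TASK

The egg cup with the egg in it has been set down off-centre, right at the edge of its small round wooden stand. With light touches of the fingertips, nudge the foot of the cup along the stand until the whole foot lies inside the pale ring inlaid in the stand's top, the cup upright and the egg still sitting in it. Do not pinch, lift or tip the cup, be gentle with it, and leave the stand and the things round about where they are.

Things in the scene. Friction and masses are not known exactly. Their poses are not given: they have to be found in the camera images.
- egg_cup: White ceramic egg cup, loose on the stand, about 90 g. Origin: centre of its underside, z up. Its foot is a round disc 56 mm across and 13 mm high (vertical side from 2 to 11 mm above the stand's top); above it the bowl widens to 47 mm across at the rim, 36 mm above the underside. It slides on the stand when pushed low at the foot and tends to tip when pushed high at the bowl or the egg.
- egg: Brown hen's egg, 43 mm thick and 57 mm long, about 55 g, standing loose in the egg cup. Origin: on its axis at its thickest place, about 46 mm above the cup's underside; its top is about 77 mm above the cup's underside. z is its long axis.
- stand: Round dark wooden stand, loose but heavy (0.9 kg): its flat top is 106 mm across and 26 mm above the worktop, its foot 80 mm across. Origin: centre of its underside.
- stand_top (a point): Centre of the stand's flat top, 26 mm above the worktop. A pale ring 2.5 mm wide, flush with the wood, is inlaid about this point; its inner edge is 72 mm across, so the cup's foot (56 mm) is inside it when the cup is within 8 mm of the centre.
- tea_mug: White mug with handle, 82x112x94 mm, standing to the left; bystander. Origin: centre of its underside.
- spice_jar: Small glass spice jar with a light cap, 44 mm across, 109 mm high, standing to the right; bystander. Origin: centre of its underside.
- pepper_mill: Dark wooden pepper mill, 58 mm across, 170 mm high, to the right and behind the spice jar; bystander. Origin: centre of its underside.
- teaspoon: Metal teaspoon lying flat, 139x30x10 mm, near the worktop's front edge; bystander. Origin: centre of its underside.
Not all that is in view belongs to the job. What is shaped like the egg_cup but orange is not meant.

How it is judged:
At the end, for the whole second after the job is handed in: The egg cup stands upright and still on the stand with its centre within 8 mm of the stand's centre (foot inside the pale ring), the egg upright in the cup (within 0.35 rad), the stand and the bystanders within 15 mm of where they were (horizontal distance between egg_cup and stand_top below 0.008 m and z of egg_cup in the frame of stand_top between -0.003 and 0.003 m and angle between egg_cup's own z axis and vertical below 0.06 rad and horizontal distance between egg and egg_cup below 0.006 m and z of egg in the frame of egg_cup between 0.038 and 0.052 m and angle between egg's own z axis and vertical below 0.35 rad and linear speed of egg_cup below 0.01 m/s and linear speed of egg below 0.02 m/s and distance of each of stand, tea_mug, spice_jar, pepper_mill, teaspoon from where it was at the start of the episode below 0.015 m); the robot touches nothing.
It fails at once if the egg cup is lifted more than 12 mm off the stand, or drops off it (z of egg_cup in the frame of stand_top above 0.012 m or z of egg_cup in the frame of stand_top below -0.008 m).
It fails at once if the egg cup tips more than 0.3 rad, or the egg leaves it (angle between egg_cup's own z axis and vertical above 0.3 rad or distance between egg and egg_cup above 0.062 m).
It fails at once if the fingers pinch or push the egg cup with more than 10 N, or the egg with more than 5 N (contact force between the fingers and egg_cup above 10 N or contact force between the fingers and egg above 5 N).
It fails at once if the stand is shoved more than 15 mm or lifted (distance of stand from where it was at the start of the episode above 0.015 m).
It fails at once if a bystander is moved more than 15 mm (distance of any of tea_mug, spice_jar, pepper_mill, teaspoon from where it was at the start of the episode above 0.015 m).
It also fails if it takes over 40 s, if anything falls off the work surface, if the arm or the gripper's body presses on something with over 40 N, if the wrist force passes 120 N, or if a joint passes its speed limit or range.

## Working session

There is one attempt and no reset: what is moved stays moved. The work goes in short steps, Python scripts to look and compute and a tool call to move; the robot and the scene stay as the last step left them, time stands still between calls to the robot, and variables do not carry over. Pictures are saved under pics/ and viewed, at most 10 in all, crops included, and the job is handed in when it is done.

Besides the shell and the picture viewer there is one more tool, called after ">>>" as name(argument=value, ...), one argument or row to a line, values as JSON. play_rows: Moves the arm, as the interface text tells. Its arguments: {"type":"object","properties":{"rows":{"type":"array","items":{"type":"array","items":{"type":"number"}}},"grip_force":{"type":"number"}},"required":["rows"]}

```bash
mkdir -p pics; ls
cat > h.py <<'E'
import numpy as np, cv2
from plant import status, cams, r, finder
from scipy.spatial.transform import Rotation as Ro
def cam(n):
    p=cams.camera_params(n); f=240/np.tan(np.radians(p["vfov"])/2)
    K=np.array([[f,0,p["cx"]],[0,f,p["cy"]],[0,0,1]]); d=np.array(p["distortion"],float)
    if "R" in p: return K,d,np.array(p["R"]),np.array(p["t"])
    s=status.get_state(); T=np.eye(4); T[:3,:3]=Ro.from_quat(s["eef_rot"]).as_matrix(); T[:3,3]=s["tool_pos"]
    M=np.linalg.inv(T@np.array(p["tool_from_camera"])); return K,d,M[:3,:3],M[:3,3]
def snap(n,name=None):
    c=cam(n); im=cams.snapshot(n)
    if name: cv2.imwrite(f"pics/{name}.png",im[...,::-1])
    return im,c
def w(c,a): return c[2].T@(np.array(a)-c[3])
def plane(c,uv,z):
    u=cv2.undistortPoints(np.array(uv,float).reshape(-1,1,2),c[0],c[1]).reshape(-1,2)
    d=np.c_[u,np.ones(len(u))]@c[2]; o=-c[2].T@c[3]
    return o+d*((z-o[2])/d[:,2])[:,None]
def proj(c,X): return cv2.projectPoints(np.array(X,float).reshape(-1,1,3),cv2.Rodrigues(c[2])[0],c[3],c[0],c[1])[0].reshape(-1,2)
E
python3 - <<'E'
from h import *
ims=[]
for n in("scene","top"):
    im,c=snap(n,n); ims.append(im)
    print(n,"cam at",(-c[2].T@c[3]).round(3))
    for l in("egg_cup","egg","stand","tea_mug","spice_jar","pepper_mill","teaspoon"):
        for d in finder.spot_in(n,l)[:3]:
            print(n,l,round(d["score"],2),w(c,d["at"]).round(3),proj(c,w(c,d["at"])).round())
cv2.imwrite("pics/both.png",cv2.resize(np.hstack(ims),(800,300))[...,::-1])
print(status.get_state())
E
```

```text
pics
scene cam at [ 0.066 -0.414  0.731]
scene egg_cup 0.95 [ 0.352 -0.066  0.02 ] [[295. 326.]]
scene egg_cup 0.94 [ 0.454 -0.091  0.038] [[343. 294.]]
scene egg 0.72 [ 0.457 -0.088  0.089] [[344. 275.]]
scene stand 0.81 [ 0.492 -0.076  0.026] [[350. 282.]]
scene stand 0.2 [ 0.456 -0.093  0.037] [[345. 294.]]
scene spice_jar 0.67 [ 0.468 -0.286  0.078] [[439. 341.]]
scene pepper_mill 0.58 [ 0.579 -0.299  0.091] [[484. 300.]]
scene teaspoon 0.56 [0.337 0.153 0.007] [[216. 270.]]
top cam at [0.326 0.014 1.438]
top egg_cup 0.7 [ 0.458 -0.072  0.039] [[346. 254.]]
top egg_cup 0.56 [ 0.355 -0.064  0.016] [[342. 296.]]
top egg 0.5 [ 0.467 -0.084  0.096] [[353. 248.]]
top egg 0.26 [ 0.459 -0.07   0.038] [[345. 253.]]
top stand 0.7 [ 0.504 -0.056  0.029] [[340. 236.]]
top tea_mug 0.73 [0.531 0.315 0.038] [[191. 222.]]
top spice_jar 0.61 [ 0.482 -0.279  0.11 ] [[436. 242.]]
top pepper_mill 0.92 [ 0.585 -0.291  0.138] [[443. 197.]]
top teaspoon 0.63 [0.348 0.148 0.008] [[257. 297.]]
top teaspoon 0.51 [ 0.482 -0.279  0.111] [[436. 242.]]
{'clock': 0.8, 'q': array([ 1.36978957,  0.68906026, -0.19456153,  1.56530984,  0.15731052,
        0.90250175, -0.21513059]), 'qd': array([ 0.00135067, -0.00268195, -0.00087417,  0.00049209,  0.0005152 ,
        0.00038686, -0.00115741]), 'joint_torque': array([-5.08636367e-05, -5.27439630e+01, -1.26710370e+00, -1.53739822e+01,
       -5.19755110e-02, -5.62300738e-04,  6.02512387e-06]), 'tool_pos': array([ 0.14541547, -0.60785312,  0.40476393]), 'eef_rot': array([ 9.93117903e-01,  1.17118863e-01, -5.66277475e-06,  5.34724234e-05]), 'contact_force': array([-0.24895742,  0.07393451, -0.90122954]), 'moment': array([-0.06585529, -0.02086306, -0.03877931]), 'finger_force': 0.0, 'opening': 0.9984880149140508}
```

View pics/both.png

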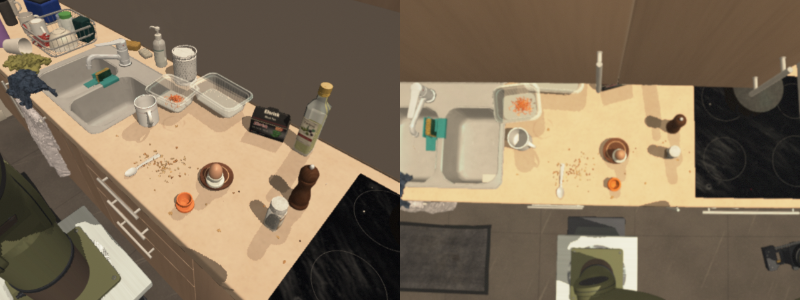

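Candidates: the white cup on the stand at scene (343,294), and the orange look-alike at (295,326). By the description I want the white one. I'll check it in a close crop with projected outlines.

Run:
```python
from h import *
out=[]
for n in("scene","top"):
    im,c=snap(n)
    res=finder.regions_of(n,"stand")
    m=res[0]["mask"].astype(np.uint8); print(n,[ (round(x["score"],2),x["mask"].sum()) for x in res])
    u=cv2.convexHull(np.argwhere(m)[:,::-1].astype(np.int32)).reshape(-1,2)
    P=plane(c,u,0.026); print("stand hull circle",cv2.minEnclosingCircle(P[:,:2].astype(np.float32)))
    for k in finder.regions_of(n,"egg_cup")[:2]:
        m=k["mask"]; print("cup px",m.sum(),np.argwhere(m)[:,::-1].mean(0))
    x,y=(343,290) if n=="scene" else (340,250); s=60
    out.append(cv2.resize(im[y-s:y+s,x-s:x+s],(400,400),interpolation=cv2.INTER_CUBIC))
cv2.imwrite("pics/crop.png",np.hstack(out)[...,::-1])
```

```text
scene [(0.54, np.int64(417))]
stand hull circle ((0.3574479818344116, 0.13575346767902374), 0.06519437581300735)
cup px 793 [295.50063052 323.96847415]
cup px 399 [344.57142857 291.86967419]
top [(0.71, np.int64(1000)), (0.71, np.int64(506))]
stand hull circle ((0.4933345317840576, -0.06881154328584671), 0.05325573682785034)
cup px 403 [342.07940447 294.41687345]
cup px 68 [344.22058824 253.85294118]
```

View pics/crop.png

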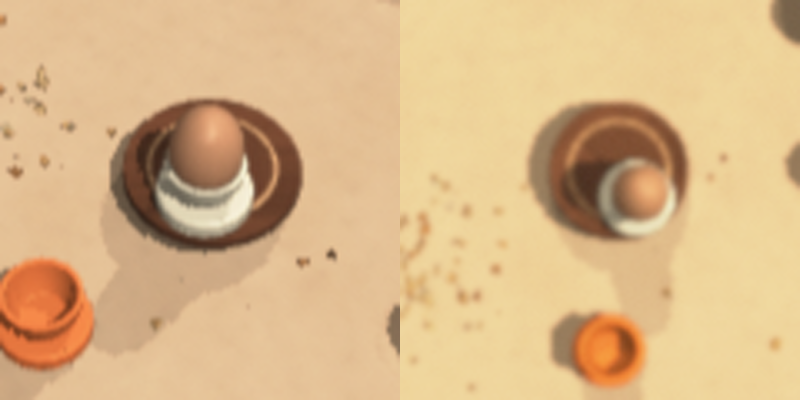

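Left half: white cup with the brown egg, off the stand's centre toward crop bottom, with the orange cup separate at (40,310). Right half: stand centre about (619,170), cup foot about (635,198). The push is about 30° from +x toward +y, over about 25 mm. I'll go near for a close look.

>>> play_rows(
  rows=[
    [27, 0, 0, 0, 0, 0, -8.25],
    [27, 0, 0, 0, 0, 0, -8.25],
    [27, 0.046, -0.0286, 0.0055, 0, 0, 0],
    [27, 0.046, -0.0286, 0.0055, 0, 0, 0],
    [27, 0.046, -0.0286, 0.0055, 0, 0, 0],
    [27, 0.046, -0.0286, 0.0055, 0, 0, 0],
    [27, 0.046, -0.0286, 0.0055, 0, 0, 0],
    [27, 0.046, -0.0286, 0.0055, 0, 0, 0],
  ],
)

```text
clock: 2.1
tool_pos: [0.2997, -0.32, 0.3719]
eef_rot: [0.966, 0.258, 0.0, 0.001]
contact_force: [0.9, 0.2, 0.5]
opening: 0.267
finger_force: 0.0
```

>>> play_rows(
  rows=[
    [27, 0.046, -0.0286, 0.0055, 0, 0, 0],
    [27, 0.046, -0.0286, 0.0055, 0, 0, 0],
    [27, 0.046, -0.0286, 0.0055, 0, 0, 0],
    [27, 0.046, -0.0286, 0.0055, 0, 0, 0],
    [27, 0, 0, 0, 0, 0, 0],
    [27, 0, 0, 0, 0, 0, 0],
  ],
)

```text
clock: 2.85
tool_pos: [0.401, -0.1307, 0.3498]
eef_rot: [0.966, 0.259, -0.0, 0.0]
contact_force: [-0.4, -0.5, 0.8]
opening: 0.268
finger_force: 0.0
```

Run:
```python
from h import *
s=status.get_state(); print(s["clock"],s["tool_pos"].round(4),Ro.from_quat(s["eef_rot"]).as_matrix().round(3),s["opening"])
im,c=snap("wrist","w1")
print(np.array(cams.camera_params("wrist")["tool_from_camera"]).round(3))
for l in("egg_cup","stand","egg"):
    for d in finder.spot_in("wrist",l)[:2]: print(l,round(d["score"],2),w(c,d["at"]).round(4),proj(c,w(c,d["at"])).round())
```

```text
2.85 [ 0.401  -0.1307  0.3498] [[ 0.866  0.499 -0.   ]
 [ 0.499 -0.866 -0.001]
 [-0.001  0.    -1.   ]] 0.26805207464865594
[[ 0.    -0.949 -0.316  0.083]
 [ 1.     0.     0.    -0.001]
 [-0.    -0.316  0.949  0.021]
 [ 0.     0.     0.     1.   ]]
egg_cup 0.8 [ 0.4762 -0.0867  0.0402] [[319. 103.]]
egg_cup 0.56 [ 0.3603 -0.0626  0.0181] [[223. 216.]]
stand 0.71 [ 0.5026 -0.0559  0.0246] [[300.  48.]]
egg 0.68 [ 0.4701 -0.0792  0.0933] [[302. 104.]]
```

View pics/w1.png

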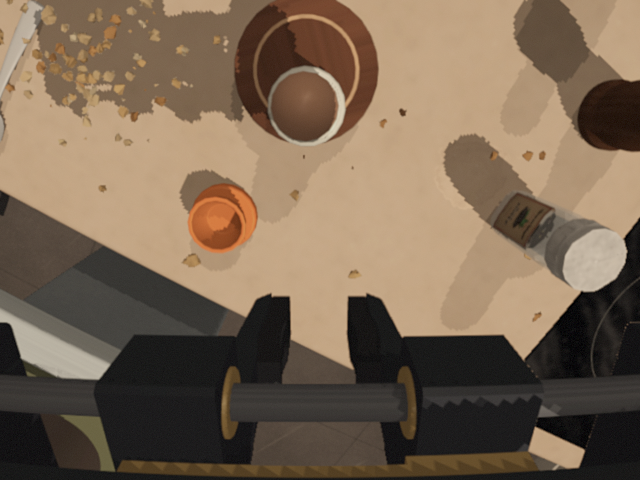

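The wrist picture shows the white cup ring centred near (306,105), the stand's pale ring centred near (306,66) and the fingertips at (268,300) and (366,300). I'll fit the circles.

```bash
cat >> h.py <<'E'
from scipy.optimize import least_squares
def circ(P):
    s=least_squares(lambda p:np.hypot(P[:,0]-p[0],P[:,1]-p[1])-p[2],[*P[:,:2].mean(0),.03],loss="soft_l1",f_scale=.001); return s.x.round(4)
def fits(im,c):
    """cup foot and stand rim by radial edge search from rough guesses"""
    hsv=cv2.cvtColor(im,cv2.COLOR_RGB2HSV)
    white=((hsv[...,1]<70)&(hsv[...,2]>120)).astype(np.uint8)
    return white,hsv
E
python3 - <<'E'
from h import *
im,c=snap("wrist")
white,hsv=fits(im,c)
n,lab,st,ce=cv2.connectedComponentsWithStats(white)
for i in range(1,n):
    if st[i,4]>150: print(i,st[i],ce[i].round())
# manual ring points and hull of white within window
win=np.zeros_like(white); win[40:160,250:360]=1
u=cv2.convexHull(np.argwhere(white*win)[:,::-1].astype(np.int32)).reshape(-1,2)
print("cup",circ(plane(c,u,0.034)))
ring=[(253,66),(358,66),(306,13),(270,27),(343,27)]
print("ring",circ(plane(c,ring,.026)))
m=finder.regions_of("wrist","stand"); print([x["mask"].sum() for x in m])
u=cv2.convexHull(np.argwhere(m[0]["mask"])[:,::-1].astype(np.int32)).reshape(-1,2); u=u[u[:,1]>2]
print("stand",circ(plane(c,u,0.026)))
E
```

```text
1 [   0    0   43   96 1317] [18. 40.]
2 [ 267   65   77   80 1087] [316. 106.]
8 [546 200  39  19 231] [565. 211.]
11 [ 561  218   65   72 3167] [593. 257.]
16 [524 246  23  19 176] [536. 253.]
18 [   0  308  110   72 3245] [ 53. 351.]
cup [ 0.4694 -0.08    0.0278]
ring [ 0.4919 -0.0681  0.0381]
[np.int64(12111), np.int64(4096)]
stand [ 0.491  -0.0671  0.0525]
```

Radii come out at 27.8, 38.1 and 52.5 mm, as they must. The cup is at (0.4694,-0.080) and the stand centre at (0.4915,-0.0676). I'll tilt 20° back, so the gripper body clears the egg, and descend behind the cup.

>>> play_rows(
  rows=[
    [27, 0, 0, 0, 0, 10, 0],
    [27, 0, 0, 0, 0, 10, 0],
    [27, -0.0189, -0.0024, 0.0365, 0, 0, 0],
    [27, -0.0189, -0.0024, 0.0365, 0, 0, 0],
    [27, -0.0189, -0.0024, 0.0365, 0, 0, 0],
    [27, 0, 0, 0, 0, 0, 0],
  ],
)

```text
clock: 3.9
tool_pos: [0.3886, -0.1314, 0.3194]
eef_rot: [0.954, 0.262, 0.129, -0.064]
contact_force: [-0.6, -0.9, 0.1]
opening: 0.271
finger_force: 0.0
```

```bash
cat >> h.py <<'E'
D=np.array([.866,.5,0]); PP=np.array([.5,-.866,0])
def tip():
    s=status.get_state(); R=Ro.from_quat(s["eef_rot"]).as_matrix(); t=s["tool_pos"]+.166*R[:,2]
    front=t+.009*R[:,0]
    print("clk",s["clock"],"tcp",s["tool_pos"].round(4),"tilt",np.degrees(np.arccos(-R[2,2])).round(2),"tip",t.round(4),"front d,p,z",(front@D).round(4),(front@PP).round(4),front[2].round(4),"F",np.round(s["contact_force"],1),"open",s["opening"])
E
python3 - <<'E'
from h import *
tip()
cup=np.array([.4694,-.08,0]);st=np.array([.4915,-.0676,0])
print("cup",cup@D,cup@PP,"stand",st@D,st@PP)
E
```

```text
clk 3.9 tcp [ 0.3886 -0.1314  0.3194] tilt 16.54 tip [ 0.4239 -0.0999  0.1603] front d,p,z 0.3258 0.2984 0.1628 F [-0.6 -0.9  0.1] open 0.2711028573699699
cup 0.3665004 0.30398 stand 0.391839 0.3042916
```

Run:
```python
from h import *
s=status.get_state(); print(s["q"].round(3),s["qd"].round(3))
```

```text
[ 0.678  0.646 -0.579  2.323  0.891  0.13  -1.686] [-0.021 -0.022  0.016 -0.017 -0.131 -0.024  0.112]
```

Joint 6 is close to its lower limit of 0.04, which stops the tilt. I'll fit a simple kinematic model to see what tilt is available at the low pose.

```bash
cat > kin.py <<'E'
from h import *
import itertools
def fk(q,p,sg):
    T=np.eye(4); h,L1,L2,L3,a1,a2,a3=p
    for i,(ax,tr) in enumerate(zip("zyzyzyz",[(0,0,h),(0,0,0),(a1,0,L1),(a2,0,0),(a3,0,L2),(0,0,0),(0,0,L3)])):
        A=np.eye(4); A[:3,:3]=Ro.from_euler(ax,sg[i]*q[i]).as_matrix(); B=np.eye(4); B[:3,3]=tr
        T=T@A@B if i!=0 else T@A@B
    return T
E
python3 - <<'E'
from kin import *
s=status.get_state()
q=[s["q"],np.array([1.36978957,.68906026,-.19456153,1.56530984,.15731052,.90250175,-.21513059])]
Tt=[(s["tool_pos"],Ro.from_quat(s["eef_rot"]).as_matrix()),(np.array([.14541547,-.60785312,.40476393]),Ro.from_quat([9.93117903e-01,1.17118863e-01,0,0]).as_matrix())]
best=[]
for sg in itertools.product([1,-1],repeat=4):
    S=[sg[0],1,sg[1],1,sg[2],1,sg[3]]
    e=0
    for qq,(t,R) in zip(q,Tt): e+=np.abs(fk(qq,np.zeros(7),S)[:3,2]-R[:,2]).sum()
    best.append((e,S))
best.sort(key=lambda b:b[0]); print(best[:3])
S=best[0][1]
for qq,(t,R) in zip(q,Tt): print((fk(qq,np.zeros(7),S)[:3,:3].T@R).round(2))
f=lambda p:np.concatenate([fk(qq,p,S)[:3,3]-t for qq,(t,R) in zip(q,Tt)]+[.02*(p-[.3,.4,.4,.1,0,0,0])*np.array([0,0,0,0,.3,.3,.3])])
o=least_squares(f,[.3,.4,.4,.1,0,0,0]); print(o.x.round(3),o.fun[:6].round(4))
E
```

```text
[(np.float64(0.00010882595522079414), [-1, 1, -1, 1, -1, 1, 1]), (np.float64(0.00010882595522079414), [-1, 1, -1, 1, -1, 1, -1]), (np.float64(0.37923136881556313), [1, 1, 1, 1, 1, 1, 1])]
[[ 0.23  0.97  0.  ]
 [-0.97  0.23  0.  ]
 [ 0.   -0.    1.  ]]
[[-0.42 -0.91  0.  ]
 [ 0.91 -0.42  0.  ]
 [-0.    0.    1.  ]]
[ 0.325  0.868  0.369  0.508 -0.259  0.018  0.   ] [ 0.     -0.      0.      0.0001  0.     -0.    ]
```

>>> play_rows(
  rows=[
    [27, 0, 0, 0, 0, -4.5, 0],
    [27, -0.0083, 0, 0.0391, 0, 0, 0],
    [27, 0, 0, 0, 0, 0, 0],
  ],
)

```text
clock: 4.28
tool_pos: [0.3884, -0.1296, 0.2804]
eef_rot: [0.959, 0.265, 0.089, -0.052]
contact_force: [0.8, 0.6, 0.8]
opening: 0.269
finger_force: 0.0
```

```bash
python3 -c "
from h import *
tip(); s=status.get_state(); print(s['q'].round(3)); np.savez('s1.npz',q=s['q'],t=s['tool_pos'],r=s['eef_rot'])"
```

```text
clk 4.275 tcp [ 0.3884 -0.1296  0.2804] tilt 11.86 tip [ 0.4122 -0.1051  0.118 ] front d,p,z 0.3132 0.2971 0.1198 F [0.8 0.6 0.8] open 0.2686821268146852
[ 0.497  0.703 -0.346  2.34   1.116  0.048 -1.903]
```

>>> play_rows(
  rows=[
    [27, -0.0083, 0, 0.0391, 0, 0, 0],
    [27, 0, 0, 0, 0, 0, 0],
  ],
)

```text
clock: 4.53
tool_pos: [0.3812, -0.1271, 0.2617]
eef_rot: [0.958, 0.27, 0.068, -0.064]
contact_force: [0.2, -0.4, -0.3]
opening: 0.266
finger_force: 0.0
```

```bash
python3 -c "
from h import *
tip(); s=status.get_state(); print(s['q'].round(3)); np.savez('s2.npz',q=s['q'],t=s['tool_pos'],r=s['eef_rot'])"
```

```text
clk 4.525 tcp [ 0.3812 -0.1271  0.2617] tilt 10.74 tip [ 0.3972 -0.1006  0.0986] front d,p,z 0.3025 0.2855 0.1001 F [ 0.2 -0.4 -0.3] open 0.26587987943959474
[ 0.583  0.768 -0.492  2.346  1.387  0.159 -2.176]
```

```bash
cat > fit.py <<'E'
from kin import *
S=[-1,1,-1,1,-1,1,-1]
L=[np.load(f"s{i}.npz") for i in(1,2)]
Q=[np.array([1.36978957,.68906026,-.19456153,1.56530984,.15731052,.90250175,-.21513059])]+[l["q"] for l in L]
Tt=[np.array([.14541547,-.60785312,.40476393])]+[l["t"] for l in L]
RR=[Ro.from_quat([9.93117903e-01,1.17118863e-01,0,0])]+[Ro.from_quat(l["r"]) for l in L]
Q.append([.678,.646,-.579,2.323,.891,.13,-1.686]);Tt.append(np.array([.3886,-.1314,.3194]))
f=lambda p:np.concatenate([fk(q,p,S)[:3,3]-t for q,t in zip(Q,Tt)])
o=least_squares(f,[.3,.4,.4,.1,0,0,0]); P=o.x
off=fk(Q[1],P,S)[:3,:3].T@RR[1].as_matrix()
if __name__=="__main__":
    print(P.round(4),np.abs(o.fun).max(),off.round(2))
    lo=np.array([-3.01,-.46,-1.47,.13,-1,.04,-2.66])+.03;hi=np.array([3.01,2.08,1.51,2.56,4.14,2.09,2.66])-.03
    for yaw in(30,15,0,45,60):
      d=np.array([np.cos(np.radians(yaw)),np.sin(np.radians(yaw)),0])
      for back in(50,36,12):
        res=[]
        for tilt in(0,5,10,15,20,25,30):
            a=np.radians(tilt); R0=Ro.from_euler("z",yaw,degrees=True)*Ro.from_euler("x",180,degrees=True)*Ro.from_euler("y",tilt,degrees=True)
            M=R0.as_matrix(); tp=np.array([.4694,-.08,.032])-d*back/1000
            t=tp-.166*M[:,2]; b=9
            for flip in(0,180):
              Mf=M@Ro.from_euler("z",flip,degrees=True).as_matrix()
              def g(q):
                T=fk(q,P,S); return np.r_[(T[:3,3]-t)*5,(T[:3,:3]@off-Mf).ravel()]
              rng=np.random.default_rng(0)
              for k in range(8):
                x0=np.clip(Q[2]+rng.normal(0,.6,7)*(k>0),lo+.01,hi-.01)
                s=least_squares(g,x0,bounds=(lo,hi)); e=np.abs(s.fun).max()
                if e<b: b=e;bq=s.x;bf=flip
            res.append((tilt,round(b,3),bf))
        print(yaw,back,res)
E
python3 fit.py
```

```text
[ 0.3589  0.768   0.388   0.4035 -0.1913  0.0014  0.0248] 0.015496142056849599 [[ 0. -1. -0.]
 [ 1.  0. -0.]
 [ 0. -0.  1.]]
30 50 [(0, np.float64(0.0), 180), (5, np.float64(0.0), 180), (10, np.float64(0.014), 180), (15, np.float64(0.059), 180), (20, np.float64(0.097), 180), (25, np.float64(0.125), 180), (30, np.float64(0.148), 180)]
30 36 [(0, np.float64(0.0), 180), (5, np.float64(0.0), 180), (10, np.float64(0.003), 180), (15, np.float64(0.05), 180), (20, np.float64(0.091), 180), (25, np.float64(0.123), 180), (30, np.float64(0.144), 180)]
30 12 [(0, np.float64(0.0), 180), (5, np.float64(0.0), 180), (10, np.float64(0.0), 180), (15, np.float64(0.034), 180), (20, np.float64(0.079), 180), (25, np.float64(0.116), 180), (30, np.float64(0.143), 180)]
15 50 [(0, np.float64(0.0), 180), (5, np.float64(0.0), 180), (10, np.float64(0.051), 180), (15, np.float64(0.112), 180), (20, np.float64(0.167), 180), (25, np.float64(0.213), 180), (30, np.float64(0.247), 180)]
15 36 [(0, np.float64(0.0), 180), (5, np.float64(0.0), 180), (10, np.float64(0.036), 180), (15, np.float64(0.098), 180), (20, np.float
[... 1399 characters left out ...]
180), (15, np.float64(0.0), 180), (20, np.float64(0.011), 180), (25, np.float64(0.032), 180), (30, np.float64(0.047), 180)]
60 50 [(0, np.float64(0.0), 0), (5, np.float64(0.0), 180), (10, np.float64(0.0), 180), (15, np.float64(0.0), 180), (20, np.float64(0.0), 0), (25, np.float64(0.0), 0), (30, np.float64(0.0), 0)]
60 36 [(0, np.float64(0.0), 0), (5, np.float64(0.0), 180), (10, np.float64(0.0), 0), (15, np.float64(0.0), 0), (20, np.float64(0.0), 0), (25, np.float64(0.0), 180), (30, np.float64(0.0), 0)]
60 12 [(0, np.float64(0.0), 180), (5, np.float64(0.0), 0), (10, np.float64(0.0), 0), (15, np.float64(0.0), 0), (20, np.float64(0.0), 0), (25, np.float64(0.0), 180), (30, np.float64(0.0), 180)]
```

The model shows that tilting toward the robot is limited at yaw 30 but free at yaw 60. So I'll use yaw 60, tilt 20 and a wider V of about 40 mm, and push along 30°, which lies inside the V's cone. Planning rows now.

```bash
cat >> h.py <<'E'
def pose(yaw,tilt): return Ro.from_euler("z",yaw,degrees=True)*Ro.from_euler("x",180,degrees=True)*Ro.from_euler("y",tilt,degrees=True)
def plan(tcp,yaw,tilt):
    s=status.get_state(); R=Ro.from_quat(s["eef_rot"]); T=pose(yaw,tilt)
    print("rot (first)",np.degrees((R.inv()*T).as_rotvec()).round(2),"then shift",T.inv().apply(np.array(tcp)-s["tool_pos"]).round(4))
E
python3 -c "
from h import *
plan([.40,-.16,.33],60,0)"
```

```text
rot (first) [ -2.46 -10.57 -28.39] then shift [-0.0191  0.0328 -0.0683]
```

>>> play_rows(
  rows=[
    [45, 0, 0, -0.06, 0, 0, 0],
    [45, 0, 0, 0, -0.82, -3.52, -9.46],
    [45, 0, 0, 0, -0.82, -3.52, -9.46],
    [45, 0, 0, 0, -0.82, -3.52, -9.46],
    [45, -0.01, 0.033, 0, 0, 0, 0],
    [45, 0, 0, 0, 0, 0, 0],
  ],
)

```text
clock: 5.28
tool_pos: [0.4059, -0.1617, 0.2889]
eef_rot: [0.869, 0.495, 0.0, 0.011]
contact_force: [-0.1, -0.3, 0.2]
opening: 0.451
finger_force: 0.0
```

```bash
python3 -c "
from h import *
tip(); s=status.get_state(); print(s['q'].round(3)); np.savez('s3.npz',q=s['q'],t=s['tool_pos'],r=s['eef_rot'])
plan([.421,-.1638,.247],60,20)"
```

```text
clk 5.275 tcp [ 0.4059 -0.1617  0.2889] tilt 1.29 tip [ 0.4079 -0.1648  0.1229] front d,p,z 0.2786 0.3423 0.1229 F [-0.1 -0.3  0.2] open 0.4512281708915846
[ 0.694  0.756 -0.692  2.214  1.068  0.543 -1.377]
rot (first) [ 1.26 20.6  -0.49] then shift [-0.009   0.0141  0.0413]
```

>>> play_rows(
  rows=[
    [45, 0, 0, 0, 0.6, 7, -0.5],
    [45, 0, 0, 0, 0.6, 7, 0],
    [45, 0, 0, 0, 0, 6.6, 0],
    [45, -0.009, 0.014, 0.041, 0, 0, 0],
    [45, 0, 0, 0, 0, 0, 0],
  ],
)

```text
clock: 5.9
tool_pos: [0.419, -0.1632, 0.2454]
eef_rot: [0.853, 0.493, 0.147, -0.087]
contact_force: [-0.8, -0.0, 0.1]
opening: 0.448
finger_force: 0.0
```

```bash
python3 -c "
from h import *
tip(); s=status.get_state(); print(s['q'].round(3)); np.savez('s4.npz',q=s['q'],t=s['tool_pos'],r=s['eef_rot'])
im,c=snap('wrist','w2')
plan([.421,-.1638,.187],60,20)"
```

```text
clk 5.9 tcp [ 0.419  -0.1632  0.2454] tilt 19.73 tip [ 0.4464 -0.1144  0.0891] front d,p,z 0.3367 0.318 0.0921 F [-0.8 -0.   0.1] open 0.4480460156457221
[ 0.837  0.901 -0.75   2.206  1.085  0.255 -1.255]
rot (first) [-0.21  0.25  0.13] then shift [-0.0204  0.0024  0.0558]
```

View pics/w2.png

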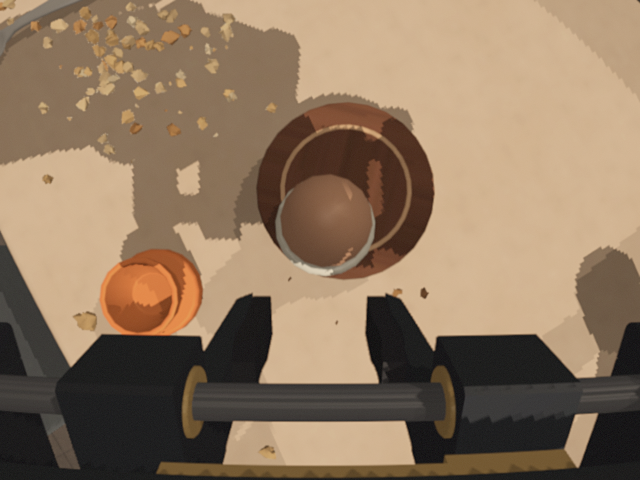

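The view shows the cup at (325,225) within the stand and the V of the fingertips at (262,298)/(378,298) facing it. The orange cup, at (150,292), is clear of the fingers. Descending.

>>> play_rows(
  rows=[
    [45, -0.0068, 0.0008, 0.0186, 0, 0, 0],
    [45, -0.0068, 0.0008, 0.0186, 0, 0, 0],
    [45, -0.0068, 0.0008, 0.0186, 0, 0, 0],
    [45, 0, 0, 0, 0, 0, 0],
  ],
)

```text
clock: 6.45
tool_pos: [0.4203, -0.1636, 0.1907]
eef_rot: [0.852, 0.495, 0.147, -0.089]
contact_force: [-0.2, 0.9, 0.8]
opening: 0.453
finger_force: 0.0
```

```bash
python3 -c "
from h import *
tip(); s=status.get_state(); print(s['q'].round(3))
im,c=snap('wrist','w3');im,c=snap('scene'); cv2.imwrite('pics/s3.png',cv2.resize(im[190:370,240:480],(800,600),interpolation=cv2.INTER_CUBIC)[...,::-1])
plan([.421,-.1638,.187],60,20)"
```

```text
clk 6.45 tcp [ 0.4203 -0.1636  0.1907] tilt 19.72 tip [ 0.4472 -0.1144  0.0345] front d,p,z 0.3374 0.3184 0.0375 F [-0.2  0.9  0.8] open 0.45259788364189657
[ 0.745  0.983 -0.589  2.213  1.602  0.138 -1.718]
rot (first) [-0.38  0.27  0.19] then shift [-0.0013  0.0005  0.0041]
```

View pics/s3.png

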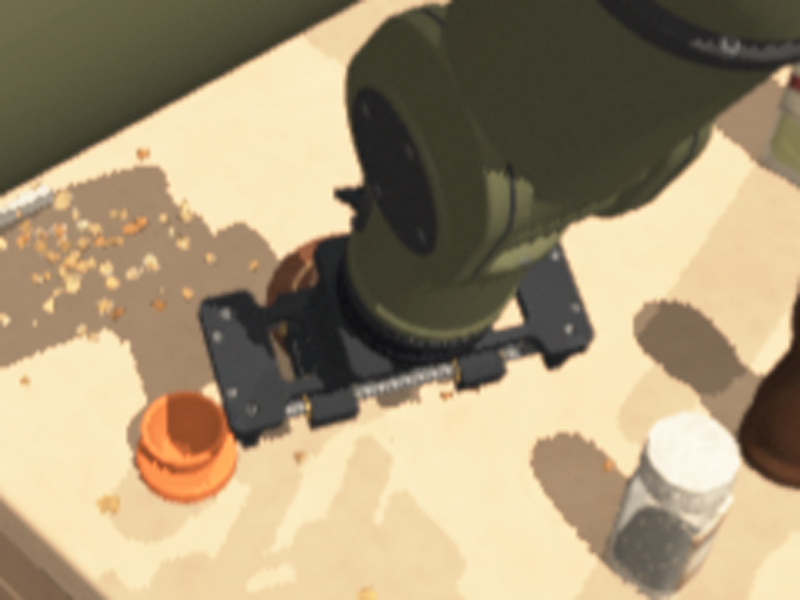

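>>> play_rows(
  rows=[
    [45, 0.0033, 0.001, 0.0028, 0, 0, 0],
    [45, 0.0032, 0.001, 0.0027, 0, 0, 0],
    [45, 0, 0, 0, 0, 0, 0],
  ],
)

```text
clock: 6.92
tool_pos: [0.4264, -0.158, 0.187]
eef_rot: [0.852, 0.495, 0.146, -0.088]
contact_force: [0.3, -0.2, 0.5]
opening: 0.451
finger_force: 0.0
```

```bash
cat >> h.py <<'E'
D6=np.array([.5,.866,0]); Y6=np.array([.866,-.5,0])
def rep():
    s=status.get_state(); R=Ro.from_quat(s["eef_rot"]).as_matrix(); t=s["tool_pos"]+.166*R[:,2]; f=t+.009*R[:,0]; b=t-.009*R[:,0]
    print("clk",s["clock"],"front d60 %.4f y %.4f z %.4f back z %.4f"%(f@D6,f@Y6,f[2],b[2]),"F",np.round(s["contact_force"],1),"q6",s["q"][5].round(3),"xt",R[:,0].round(3))
    im,c=snap("wrist"); hsv=cv2.cvtColor(im,cv2.COLOR_RGB2HSV)
    return im,c
E
python3 - <<'E'
from h import *
im,c=rep()
cv2.imwrite("pics/w4.png",im[...,::-1])
print("pred cup foot px",proj(c,[.4694,-.08,.037]),"stand",proj(c,[.4915,-.0676,.026]))
E
```

```text
clk 6.925 front d60 0.1407 y 0.4470 z 0.0337 back z 0.0276 F [ 0.3 -0.2  0.5] q6 0.16 xt [0.468 0.817 0.336]
pred cup foot px [[319.53797354 237.29928493]] stand [[349.62288869 188.06294357]]
```

View pics/w4.png

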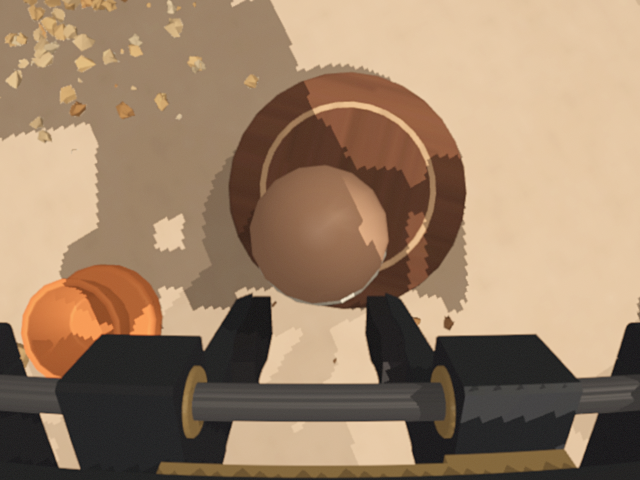

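The egg sits centred before the V (320 against mid-gap 319). The stand centre at (347,190) agrees with the prediction of (350,188). Contact in about 5 mm; pushing slowly.

>>> play_rows(
  rows=[
    [45, 0.0014, 0, 0.0005, 0, 0, 0],
    [45, 0.0014, 0, 0.0005, 0, 0, 0],
    [45, 0.0014, 0, 0.0005, 0, 0, 0],
    [45, 0.0014, 0, 0.0005, 0, 0, 0],
    [45, 0.0014, 0.0009, 0.0005, 0, 0, 0],
    [45, 0.0014, 0.0009, 0.0005, 0, 0, 0],
    [45, 0.0014, 0.0009, 0.0005, 0, 0, 0],
    [45, 0.0014, 0.0009, 0.0005, 0, 0, 0],
  ],
)

```text
clock: 7.98
tool_pos: [0.4351, -0.1498, 0.1867]
eef_rot: [0.852, 0.494, 0.146, -0.088]
contact_force: [-1.2, -0.0, -0.4]
opening: 0.447
finger_force: 0.4
```

Run:
```python
from h import *
im,c=rep()
cv2.imwrite("pics/w5.png",im[...,::-1])
for d in finder.spot_in("wrist","egg")[:2]: print(d["score"],w(c,d["at"]))
```

```text
clk 7.975 front d60 0.1520 y 0.4504 z 0.0334 back z 0.0273 F [-1.2 -0.  -0.4] q6 0.161 xt [0.469 0.817 0.335]
0.69 [ 0.47503164 -0.07866397  0.09621998]
```

View pics/w5.png

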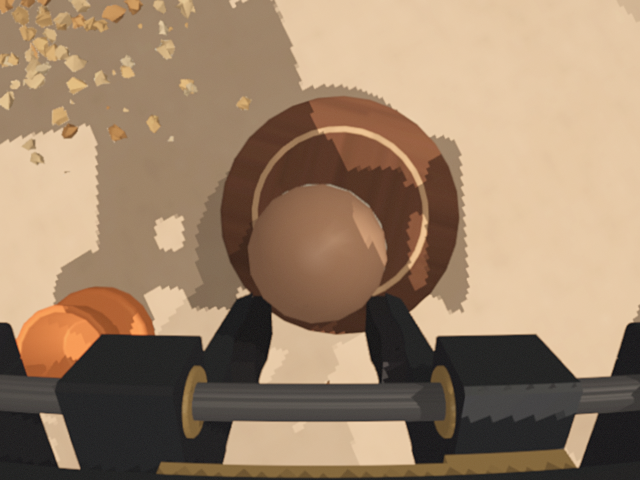

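The egg, now at (318,252), is moving with the fingers, and the contact force is about 1 N. Continuing.

>>> play_rows(
  rows=[
    [45, 0.0014, 0.0008, 0.0004, 0, 0, 0],
    [45, 0.0014, 0.0008, 0.0004, 0, 0, 0],
    [45, 0.0014, 0.0008, 0.0004, 0, 0, 0],
    [45, 0.0014, 0.0008, 0.0004, 0, 0, 0],
    [45, 0.0014, 0.0008, 0.0004, 0, 0, 0],
    [45, 0.0014, 0.0008, 0.0004, 0, 0, 0],
    [45, 0.0014, 0.0008, 0.0004, 0, 0, 0],
    [45, 0.0014, 0.0008, 0.0004, 0, 0, 0],
  ],
)

```text
clock: 9.07
tool_pos: [0.4464, -0.1429, 0.1874]
eef_rot: [0.852, 0.494, 0.146, -0.088]
contact_force: [-0.5, 0.0, -0.6]
opening: 0.451
finger_force: 0.3
```

Run:
```python
from h import *
im,c=rep()
cv2.imwrite("pics/w6.png",im[...,::-1])
print("stand pred",proj(c,[.4915,-.0676,.026]),"cup at centre -> egg widest px",proj(c,[.4915,-.0676,.072]))
for l in("egg","stand"):
  for d in finder.regions_of("wrist",l)[:1]:
    u=np.argwhere(d["mask"])[:,::-1]; print(l,d["score"],u.min(0),u.max(0),u.mean(0))
```

```text
clk 9.075 front d60 0.1636 y 0.4568 z 0.0341 back z 0.0280 F [-0.5  0.  -0.6] q6 0.143 xt [0.469 0.817 0.336]
stand pred [[326.85322683 240.76983102]] cup at centre -> egg widest px [[329.266669   238.41956011]]
egg 0.6 [248 185] [386 321] [317.19123533 252.96160369]
stand 0.97 [206 122] [444 361] [329.10530883 225.01113082]
```

View pics/w6.png

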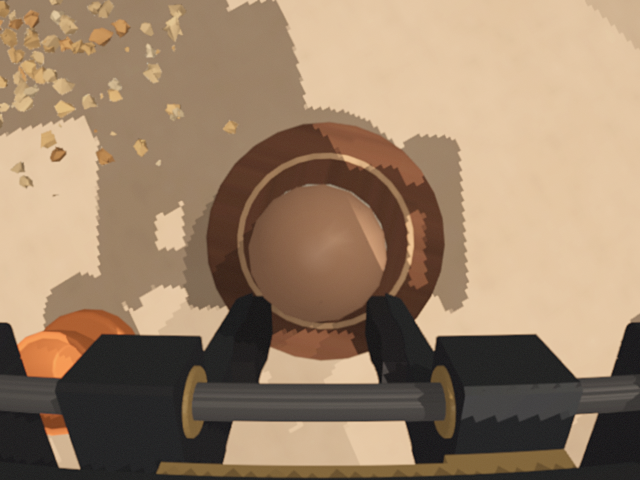

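The egg, at (317,253), needs to reach about (328,239): about 4.6 mm ahead and 3 mm sideways. That agrees with the tool-side figures.

>>> play_rows(
  rows=[
    [45, 0.0015, 0.001, 0.0005, 0, 0, 0],
    [45, 0.0015, 0.001, 0.0005, 0, 0, 0],
    [45, 0.0015, 0.0009, 0.0005, 0, 0, 0],
    [45, 0, 0, 0, 0, 0, 0],
  ],
)

```text
clock: 9.72
tool_pos: [0.4514, -0.1401, 0.1876]
eef_rot: [0.852, 0.494, 0.146, -0.088]
contact_force: [-0.3, -0.3, 0.6]
opening: 0.449
finger_force: 0.2
```

>>> play_rows(
  rows=[
    [45, -0.0014, 0, -0.0006, 0, 0, 0],
    [45, -0.0047, 0, -0.0018, 0, 0, 0],
    [45, -0.0094, 0, -0.0036, 0, 0, 0],
    [45, -0.019, 0, -0.0072, 0, 0, 0],
    [45, 0, 0, -0.04, 0, 0, 0],
    [45, 0, 0, -0.05, 0, 0, 0],
    [45, 0, 0, -0.05, 0, 0, 0],
    [45, 0, 0, 0, 0, 0, 0],
  ],
)

```text
clock: 10.72
tool_pos: [0.4102, -0.2152, 0.3226]
eef_rot: [0.853, 0.493, 0.148, -0.086]
contact_force: [0.0, -0.3, 0.2]
opening: 0.453
finger_force: 0.0
```

Run:
```python
from h import *
im,c=rep()
cv2.imwrite("pics/w7.png",im[...,::-1])
for l in("egg","egg_cup","stand"):
  for d in finder.regions_of("wrist",l)[:2]:
    u=np.argwhere(d["mask"])[:,::-1]; print(l,round(d["score"],2),u.min(0),u.max(0))
    h=cv2.convexHull(u.astype(np.int32)).reshape(-1,2)
    print("  fit",circ(plane(c,h,{"egg":.072,"egg_cup":.034,"stand":.026}[l])))
```

```text
clk 10.725 front d60 0.0830 y 0.4625 z 0.1693 back z 0.1632 F [ 0.  -0.3  0.2] q6 0.582 xt [0.47  0.816 0.336]
egg 0.8 [283  87] [346 154]
  fit [ 0.4919 -0.0658  0.0224]
egg_cup 0.95 [279 123] [353 174]
  fit [ 0.4915 -0.0674  0.0282]
egg_cup 0.72 [132 189] [209 255]
  fit [ 0.3626 -0.0665  0.0285]
stand 0.56 [249  78] [381 209]
  fit [ 0.4907 -0.0679  0.0526]
```

View pics/w7.png

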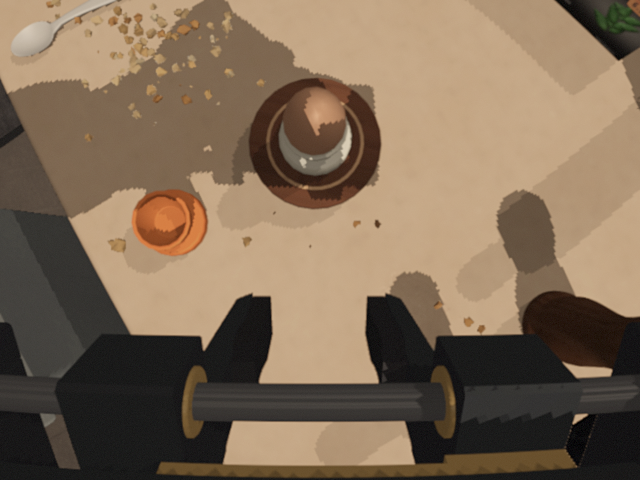

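The white foot at (315,145) lies inside the pale ring, with the egg upright in the cup. The fit puts the cup about 1 mm from the stand's centre, and the arm is clear.

```bash
python3 -c "
from plant import r
print(r.finish_job())"
```

```text
the job is handed in; nothing more can be done
None
```

The egg cup now stands inside the pale ring, about 1 mm from the stand's centre by the last camera fit, with the egg upright and the arm clear; the job is handed in, though no verdict came back.

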